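# Seat the flat battery pack in the charger and take out the charged one

### The job

Someone dropped the flat battery pack (one red light) into the bench charger without pushing it home: press it straight down until it clicks in fully. Then pinch the two yellow side catches of the charged pack (four green lights) together, lift it straight up out of its bay and finish with it still held by its squeezed catches, upright and with its foot at least 5 cm above the top of the charger; do not put it down or let it go. Leave the flat pack fully seated and do not disturb the other things on the bench.

Things in the scene. Friction and masses are not known exactly. Their poses are not given: they have to be found in the camera images.
- charger: Black two-bay battery charger screwed to the bench, 100 (x) x 170 (y) x 62 mm high, 204 mm long over its screw ears. Origin at the centre of its underside, on the bench; its flat top is at z = 62 mm. Two wells open to the top, 40 (x) x 38 (y) mm, centred at y = +42 and -42 mm, hold a pack each. The packs' x axes are parallel to the charger's x axis.
- charged_pack_mid (a point): Centre of the head of the charged pack (four green lights on top), latched home in either bay: 82 mm above the bench. Grey, 0.2 kg. Head 46 (x) x 48 (y) x 40 mm high sits on the charger's top; stem 38 x 36 x 44 mm below it in the well, foot 64 mm below this point. z up; yellow catches on the +x and -x faces, so fingers close along x. Gap to the other pack's head: 36 mm in y.
- flat_pack_mid (a point): Centre of the head of the flat pack (one red light, three dark), same make, size and axes, in the other bay. It starts resting on its hooks about 15 mm too high, this point about 97 mm above the bench; fully home: 82 mm. Its flat top is 20 mm above this point. It takes up to about 10 N to push the hooks past the bay's lip; at the bottom the catches snap out under the lip and it stops hard.
- charged_pack_catch_a (a joint): Yellow catch on the charged pack's +x face: 0 = sprung out, grows as it is pushed in, 0.006 m = fully in. A ribbed pad 18 mm wide (y), 26 mm high, centred at the height of the head's centre, 7 mm out of the face: 60 mm over both pads untouched, 48 mm with both fully in. Spring: 2.6 N to start, 6.5 N fully in.
- charged_pack_catch_b (a joint): The same on the charged pack's -x face. Hooks below the pads hold the pack under the bay's lip: both catches must be pushed in at least 4 mm together before it can be lifted. Fingers not centred on the pack push one catch in less than the other; the pack has 1 mm of play in its bay.
- flat_pack_catch_a (a joint): Catch on the flat pack's +x face: 0 = sprung out (latched, when the pack is home), 0.006 m = fully in.
- flat_pack_catch_b (a joint): Catch on the flat pack's -x face: 0 = sprung out (latched, when the pack is home), 0.006 m = fully in.
- underglaze_jar: Bystander: pink underglaze jar with white cap, 54 mm across, 72 mm high, standing beside the charger. Origin at the centre of its underside.
- bowl: Bystander: brown clay bowl, 104 mm across, 40 mm high, standing beyond the charger. Origin at the centre of its underside.
- brush: Bystander: flat glaze brush with a wooden handle, 190 mm long, lying beyond the charger. Origin in the middle of its underside, x along the brush.
- mixer: Bystander: teal cordless glaze mixer lying on its side beside the charger, 54 mm high, about 360 mm long with its paddle (+x) and 165 mm wide over its handle (-y). Origin on the bench under the motor.
Mind the look-alikes: they are no part of the job. What is shaped like the part that bears charged_pack_mid but blue is not meant.

How it is judged:
By the outcome, as a careful person would: the job done as asked, in the order asked, and still so for the second after the job is handed in, while the arm keeps its last pose, push and grip.
It also fails if it takes over 42 s, if anything falls off the work surface, if the arm or the gripper's body presses on something with over 40 N, if the wrist force passes 120 N, or if a joint passes its speed limit or range.

### The arm

A 6-joint arm with a two-finger parallel gripper is mounted at the origin on the work surface. World frame = base frame: x ahead of the robot, y to its left, z up, the work surface at z = 0. Lengths are in m, angles in rad, forces in N, time in s.
With the tool pointing down it reaches from about 0.275 to 0.725 m from the base axis. Payload 5.6 kg.
Tool frame: the origin (TCP) lies midway between the tips of the shut fingers; the grasp point (between the pads) lies 19 mm behind it; z points along the fingers, y is the line along which they close (so a half turn about z gives the same grasp; the last joint's range is limited). The gripper opens to 85 mm and grips with 20 to 120 N. Pads are 22 mm wide; open, the fingers measure 114 mm over their backs; the gripper's body (76 mm by 85 mm) begins 54 mm behind the grasp point. The pads swing forward as they close: fully open they stand 13 mm farther back than shut.
Start: joints at [-0.915, 0.255, 0.108, 0, -1.424, -0.285], TCP at [0.199, -0.513, 0.231] pointing down, gripper open.
Joint ranges: [-2.95, 2.95], [-1.21, 1.97], [-1.09, 1.5], [-2.87, 1.71], [-2.94, -0.07], [-3.05, 3.05]. Speed limits (rad/s): [2.57, 2.57, 3.14, 3.14, 3.14, 3.14].

### API

Orientations are given as a unit quaternion [w, x, y, z].
In Python, from cell import env gives the robot as it stands.
- The arm moves only by the shell command python3 -m creep 'ROWS' [FORCE]. ROWS is JSON, a list of rows, each a list of 3 entries, a list of its own where there are three numbers: the turn, a rotation vector about the tool's x, y, z in rad, then the shift along the tool's x, y, z in mm, then the finger opening in mm, from 0 to 85.4. In form: [[[rx, ry, rz], [x, y, z], gripper], ...]. A call has 1 to 20 rows; each row is the pose to reach, as a shift and turn from the pose commanded when the call began, along the tool's axes at that moment; what a row does not reach only later rows make up. A row lasts 1/8 s, in which the tool goes at most 62.5 mm and 10.7 degrees, less where a joint would pass 70% of its speed; a pose out of reach is approached as far as the arm can. A call with a gripper value outside its range is refused whole. The fingers move at their own pace and stop on an object; FORCE is the grip in N (left out, the last holds). Time passes only in rows, so rows that repeat a pose let the fingers close. It gives the time, the measured TCP pose, the force, the opening and the grip force at its end, in the units of the state.
- env.state(): the state, without advancing time (a new reading comes with each control period).
- env.grab_frame(name): name is "side" or "top" or "wrist"; returns the picture (400x640x3 uint8, red, green, blue); there is no depth.
- env.camera_params(name): a dict with "K" (3x3 intrinsics, pixels), "distortion" ([k1, k2, p1, p2, k3] as OpenCV has them; the pictures are not rectified), "world_from_camera" (4x4, takes a point from camera to world coordinates). Camera axes: x right, y down, z forward; pixel columns grow to the right and rows downward; lengths in m; the calibration is good to about 2 mm. A picture is of the moment at which its call begins: read the wrist's pose just before it. camera_params takes no time and is no camera call; for the wrist camera it gives the pose at the moment of the call.
- env.sign_off(): hands the job in; it is judged then, once.
Trained networks look in the newest picture that a camera, given by its name, has taken for a name from the list of things; names that differ only in an ending like _2 or _b are one class to them, and where a whole thing is asked for, a point or a joint stands for the part that bears it (a point fixed in the world has none). Each returns a list of dicts, best first, with "conf" (0 to 1); they miss things now and then, are a little off and sometimes report something else, mostly with a low value. They report only what shows in the picture. A call takes as long as a camera call. They do not tell look-alikes from the thing itself.
- env.search_frame(target, camera): "bbox" ([centre column, centre row, width, height] in pixels, round what is visible of it).
The state is a dict: "time_s": time; "q": joint angles; "dq": joint speeds; "tau": joint torques, N m; "ee_pos": TCP position; "eef_rot": TCP orientation; "wrist_force": force on the tool from outside, world axes, zero at the start; "ft_torque": the same for the moment, N m; "gripper_width": opening from 0.0 (shut) to 1.0 (fully open); "finger_force": force on a finger pad.
Only numpy, scipy, OpenCV 4.12 (cv2) and the standard library are available. Lean on these libraries where they do the work, as an engineer would, in place of code of your own. Each camera call takes 0.05 s, during which the arm holds its last target. There are 200 camera calls.

## Working session

There is one attempt and no reset: what is moved stays moved. The work goes in short steps, Python scripts to look and compute and a shell command to move; the robot and the scene stay as the last step left them, time stands still between calls to the robot, and variables do not carry over. Pictures are saved under pics/ and viewed, at most 10 in all, crops included, and the job is handed in when it is done.

```bash
mkdir -p pics; cat > h.py <<'E'
from cell import env
import numpy as np, cv2
from scipy.spatial.transform import Rotation as R
def ray(name,uv):
    p=env.camera_params(name);K=np.array(p["K"]);T=np.array(p["world_from_camera"])
    n=cv2.undistortPoints(np.array([[uv]],float),K,np.array(p["distortion"]))[0,0]
    return T[:3,3],T[:3,:3]@np.array([n[0],n[1],1])
def atz(name,uv,z):
    o,d=ray(name,uv);return o+d*(z-o[2])/d[2]
def save(name,fn):
    im=env.grab_frame(name);cv2.imwrite("pics/"+fn,cv2.cvtColor(im,cv2.COLOR_RGB2BGR));return im
E
python3 - <<'E'
from h import *
for c in("top","side"):
    save(c,c+"1.png")
    for t in("charged_pack_mid","flat_pack_mid","charger"):
        print(c,t,[(np.round(d["bbox"]).tolist(),round(d["conf"],2)) for d in env.search_frame(t,c)][:4])
s=env.state();print(s["time_s"],s["ee_pos"],s["eef_rot"],R.from_quat(np.roll(s["eef_rot"],-1)).as_matrix().round(3))
E
```

```text
top charged_pack_mid [([208.0, 216.0, 31.0, 23.0], 0.81), ([291.0, 282.0, 25.0, 26.0], 0.72), ([290.0, 206.0, 28.0, 24.0], 0.6), ([338.0, 262.0, 26.0, 29.0], 0.58)]
top flat_pack_mid [([321.0, 192.0, 25.0, 24.0], 0.83), ([248.0, 177.0, 39.0, 68.0], 0.3)]
top charger [([304.0, 203.0, 79.0, 65.0], 0.8), ([250.0, 176.0, 36.0, 68.0], 0.53), ([319.0, 190.0, 26.0, 26.0], 0.21)]
side charged_pack_mid [([266.0, 245.0, 28.0, 45.0], 0.95), ([241.0, 213.0, 30.0, 38.0], 0.69), ([306.0, 154.0, 22.0, 36.0], 0.66), ([320.0, 192.0, 27.0, 32.0], 0.64)]
side flat_pack_mid [([341.0, 212.0, 27.0, 36.0], 0.58)]
side charger [([332.0, 221.0, 71.0, 73.0], 0.78)]
0.4 [ 0.19929567 -0.51254702  0.23114771] [-3.66178495e-05 -1.84340487e-01  9.82862434e-01  1.37481022e-04] [[-0.932 -0.362 -0.   ]
 [-0.362  0.932  0.   ]
 [ 0.     0.    -1.   ]]
```

```bash
python3 - <<'E'
import cv2
a=cv2.imread("pics/top1.png")[140:320,170:380];b=cv2.imread("pics/side1.png")[120:300,200:410]
cv2.imwrite("pics/c1.png",cv2.resize(cv2.vconcat([a,b])if 0 else cv2.hconcat([a,b]),(798,342),interpolation=cv2.INTER_CUBIC))
E
```

```text
(no output)
```

View pics/c1.png

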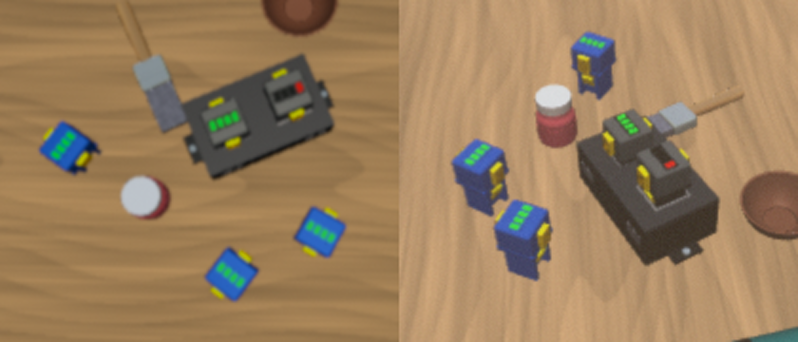

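View pics/top1.png

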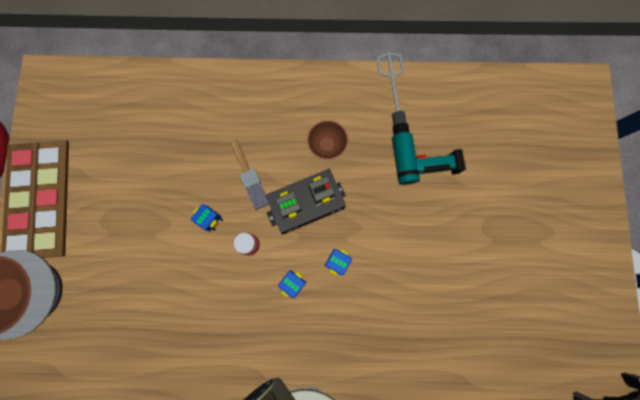

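The views show the grey charged pack at top pixel (288,204), with the flat pack (red light) at (322,190). The decoys are blue, the jar is at (246,244) and the brush at (255,190).

```bash
python3 - <<'E'
from h import *
c=lambda u,v:(170+u/1.9,140+v/1.9)
C=atz("top",c(225,121),.102);F=atz("top",c(289,94),.117)
a=atz("top",c(216,102),.082);b=atz("top",c(233,143),.082)
print(C,F,a-b,np.linalg.norm((C-F)[:2]))
d=F-C;y=np.arctan2(d[1],d[0]);print("charger line angle",np.degrees(y), "catch angle",np.degrees(np.arctan2(*(a-b)[[1,0]])))
s=env.state();M=R.from_quat(np.roll(s["eef_rot"],-1)).as_matrix();p=s["ee_pos"]
print("side",atz("side",(200+626/1.9,120+124/1.9),.102),atz("side",(200+664/1.9,120+161/1.9),.117))
mid=(C+F)/2;mid[2]=.30
print("mid",mid,"shift tool mm",M.T@(mid-p)*1000)
print("tool y ang",np.degrees(np.arctan2(M[1,1],M[0,1])))
T=env.camera_params("wrist")["world_from_camera"];print(M.T@(np.array(T)[:3,3]-p), M.T@np.array(T)[:3,:3])
E
```

```text
[0.53305839 0.0470697  0.102     ] [ 0.56453994 -0.02908289  0.117     ] [0.05068579 0.02256862 0.        ] 0.08240331138091968
charger line angle -67.5397544561385 catch angle 24.001743538661813
side [ 1.00948584 -0.00761652  0.102     ] [ 1.01018147 -0.08673468  0.117     ]
mid [0.54879916 0.0089934  0.3       ] shift tool mm [-514.73556568  359.46755862  -68.76125737]
tool y ang 111.2453676482027
[ 0.08270728  0.00049632 -0.14224878] [[ 3.42661206e-04 -9.46856385e-01 -3.21656445e-01]
 [ 9.99999941e-01  3.17024901e-04  1.32079224e-04]
 [-2.30869541e-05 -3.21656472e-01  9.46856438e-01]]
```

```bash
python3 -m creep '[[[0,0,-1.593],[-515,359,-69],0],[[0,0,-1.593],[-515,359,-69],0],[[0,0,-1.593],[-515,359,-69],0],[[0,0,-1.593],[-515,359,-69],0],[[0,0,-1.593],[-515,359,-69],0],[[0,0,-1.593],[-515,359,-69],0],[[0,0,-1.593],[-515,359,-69],0],[[0,0,-1.593],[-515,359,-69],0],[[0,0,-1.593],[-515,359,-69],0],[[0,0,-1.593],[-515,359,-69],0],[[0,0,-1.593],[-515,359,-69],0],[[0,0,-1.593],[-515,359,-69],0],[[0,0,-1.593],[-515,359,-69],0],[[0,0,-1.593],[-515,359,-69],0],[[0,0,-1.593],[-515,359,-69],0],[[0,0,-1.593],[-515,359,-69],0]]'
python3 - <<'E'
from h import *
save("wrist","w1.png")
for t in("charged_pack_mid","flat_pack_mid"):
    print(t,[(np.round(d["bbox"]).tolist(),round(d["conf"],2)) for d in env.search_frame(t,"wrist")][:4])
s=env.state();print(s["time_s"],s["ee_pos"],s["q"],s["wrist_force"])
print("side",atz("side",(319.5,185.3),.102),atz("side",(339.5,204.7),.117))
E
```

```text
time_s: 2.4
ee_pos: [0.5491, 0.0082, 0.3004]
eef_rot: [-0.0, 0.831, -0.556, 0.0]
wrist_force: [-0.5, 0.6, 1.0]
gripper_width: 0.001
finger_force: 0.0
charged_pack_mid [([463.0, 244.0, 61.0, 66.0], 0.73), ([322.0, 208.0, 58.0, 55.0], 0.72), ([471.0, 152.0, 71.0, 57.0], 0.62), ([282.0, 309.0, 11.0, 9.0], 0.49)]
flat_pack_mid [([319.0, 135.0, 63.0, 57.0], 0.7)]
2.55 [0.54919449 0.00852567 0.30030342] [ 3.00451425e-01  2.45184613e-01  2.67841271e-01 -2.44373183e-05
 -1.59338159e+00  9.24017372e-02] [-0.37264849  0.42479054  0.07311148]
side [0.53337883 0.04932321 0.102     ] [ 0.56860816 -0.03373382  0.117     ]
```

View pics/w1.png

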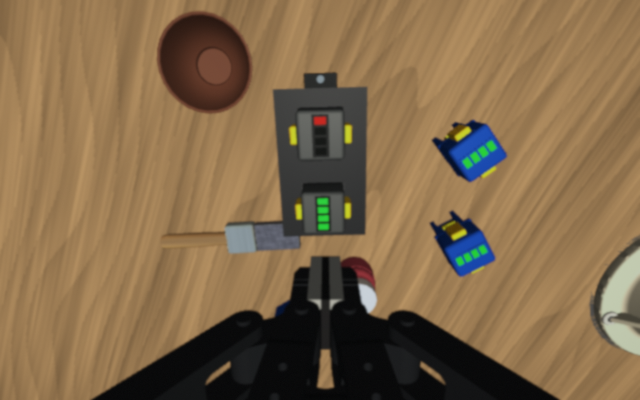

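The flat pack's top is at about (320,134) and the charged pack's at about (323,213). The brush tip lies next to the charger. I'll zoom in for a refined measurement.

```bash
python3 - <<'E'
import cv2
a=cv2.imread("pics/w1.png")[95:245,260:380]
cv2.imwrite("pics/c2.png",cv2.resize(a,(480,600),interpolation=cv2.INTER_CUBIC))
E
```

```text
(no output)
```

View pics/c2.png

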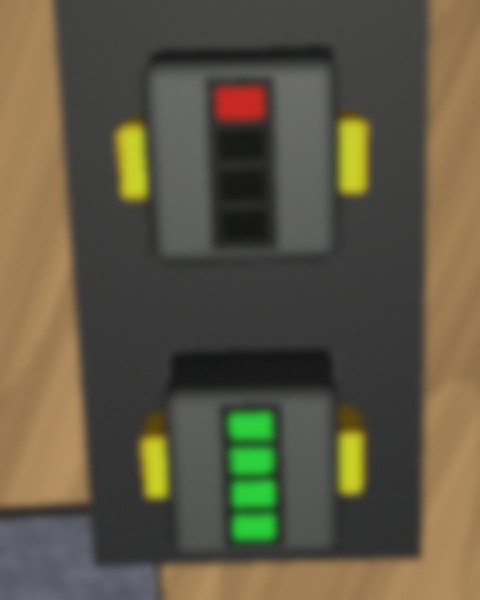

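The flat pack's top corners in the crop are (150,67), (332,66), (331,254) and (158,258). The charged pack's are (170,390), (332,388), (332,549) and (180,552).

```bash
python3 - <<'E'
from h import *
g=lambda pts,z:np.array([atz("wrist",(260+u/4-.375,95+v/4-.375),z) for u,v in pts])
F=g([(150,67),(332,66),(331,254),(158,258)],.117);C=g([(170,390),(332,388),(332,549),(180,552)],.102)
for n,P in(("F",F),("C",C)):
    print(n,P.mean(0),[round(1e3*np.linalg.norm(P[i]-P[(i+1)%4]),1) for i in range(4)],
     [round(np.degrees(np.arctan2(*(P[j]-P[i])[[1,0]])),1) for i,j in((0,1),(3,2),(0,3),(1,2))])
E_=g([(57,0),(97,562),(428,0),(420,556)],.062)
for i,j in((0,1),(2,3),(1,3)): d=E_[j]-E_[i];print("edge",np.degrees(np.arctan2(d[1],d[0])))
print("edge mid across",(E_[1]+E_[3])/2,np.linalg.norm(E_[1]-E_[3]))
s=env.state();M=R.from_quat(np.roll(s["eef_rot"],-1)).as_matrix();p=np.array(s["ee_pos"])
f=F.mean(0);c=C.mean(0);print("sep",np.linalg.norm((f-c)[:2]),np.degrees(np.arctan2(*(c-f)[[1,0]])))
print("tool y",np.degrees(np.arctan2(M[1,1],M[0,1])),"to F",M.T@(f-p)*1e3,"to C",M.T@(c-p)*1e3)
E
```

```text
F [ 0.56862787 -0.02653247  0.117     ] [np.float64(41.9), np.float64(43.7), np.float64(41.7), np.float64(44.5)] [np.float64(-157.2), np.float64(-156.1), np.float64(113.5), np.float64(113.2)]
C [0.53474821 0.04913138 0.102     ] [np.float64(42.2), np.float64(45.6), np.float64(41.2), np.float64(45.9)] [np.float64(-156.7), np.float64(-156.3), np.float64(114.7), np.float64(113.5)]
edge 114.01472245918598
edge 113.94315442364761
edge -156.32198855557067
edge mid across [0.51713865 0.08847518 0.062     ] 0.0980972294118812
sep 0.08290265730240058 114.12118315308207
tool y -157.4911401809225 to F [ 39.83028723  -4.51831976 183.30304576] to C [-43.0392817   -2.18461758 198.30434464]
```

```bash
python3 -m creep '[[[0,0,-0.025],[40,-4.5,50],0],[[0,0,-0.025],[40,-4.5,100],0],[[0,0,-0.025],[40,-4.5,145],0],[[0,0,-0.025],[40,-4.5,170],0],[[0,0,-0.025],[40,-4.5,175],0],[[0,0,-0.025],[40,-4.5,175],0],[[0,0,-0.025],[40,-4.5,175],0]]'
```

```text
time_s: 3.42
ee_pos: [0.5697, -0.0265, 0.1269]
eef_rot: [-0.001, 0.838, -0.545, 0.001]
wrist_force: [-0.4, -0.9, -0.1]
gripper_width: 0.002
finger_force: 0.0
```

```bash
python3 -m creep '[[[0,0,0],[0,0,4],0],[[0,0,0],[0,0,8],0],[[0,0,0],[0,0,11],0],[[0,0,0],[0,0,14],0],[[0,0,0],[0,0,17],0],[[0,0,0],[0,0,19],0],[[0,0,0],[0,0,19],0]]'
```

```text
time_s: 4.3
ee_pos: [0.5686, -0.0266, 0.1061]
eef_rot: [0.0, 0.838, -0.545, -0.0]
wrist_force: [0.2, -0.1, 2.4]
gripper_width: 0.002
finger_force: 0.9
```

```bash
python3 -m creep '[[[0,0,0],[0,0,1],0],[[0,0,0],[0,0,2],0],[[0,0,0],[0,0,3],0],[[0,0,0],[0,0,4],0],[[0,0,0],[0,0,4.5],0],[[0,0,0],[0,0,4.5],0]]'
```

```text
time_s: 5.05
ee_pos: [0.5683, -0.0265, 0.1021]
eef_rot: [0.0, 0.838, -0.545, -0.0]
wrist_force: [-2.5, 1.4, 6.5]
gripper_width: 0.002
finger_force: 2.8
```

```bash
python3 -m creep '[[[0,0,0],[0,0,0.5],0],[[0,0,0],[0,0,1],0],[[0,0,0],[0,0,1],0],[[0,0,0],[0,0,1],0]]'
```

```text
time_s: 5.55
ee_pos: [0.5684, -0.0265, 0.1021]
eef_rot: [-0.0, 0.839, -0.545, 0.0]
wrist_force: [-4.6, 1.4, 11.3]
gripper_width: 0.001
finger_force: 5.5
```

```bash
python3 -m creep '[[[0,0,0],[0,0,1],0],[[0,0,0],[0,0,2],0],[[0,0,0],[0,0,2],0],[[0,0,0],[0,0,2],0]]'
```

```text
time_s: 6.05
ee_pos: [0.5685, -0.0265, 0.102]
eef_rot: [-0.0, 0.839, -0.545, 0.001]
wrist_force: [-9.9, 3.2, 20.9]
gripper_width: -0.001
finger_force: 10.9
```

```bash
python3 -m creep '[[[0,0,0],[0,0,-20],0],[[0,0,0],[0,0,-70],0],[[0,0,0],[-20,0,-100],40],[[0,0,0],[-60,0,-100],85],[[0,0,0],[-83,0,-100],85],[[0,0,0],[-83,0,-100],85],[[0,0,0],[-83,0,-100],85],[[0,0,0],[-83,0,-100],85],[[0,0,0],[-83,0,-100],85]]'
python3 - <<'E'
from h import *
im=save("wrist","w2.png")
s=env.state();print(s["time_s"],s["ee_pos"],s["gripper_width"],s["wrist_force"])
E
```

```text
time_s: 7.18
ee_pos: [0.5351, 0.0487, 0.1985]
eef_rot: [0.0, 0.838, -0.545, -0.0]
wrist_force: [0.1, 0.3, -0.2]
gripper_width: 0.997
finger_force: 0.0
7.225 [0.53511933 0.04876411 0.19862044] 0.9947537857370227 [-0.48300142  0.56507694 -0.52812522]
```

View pics/w2.png

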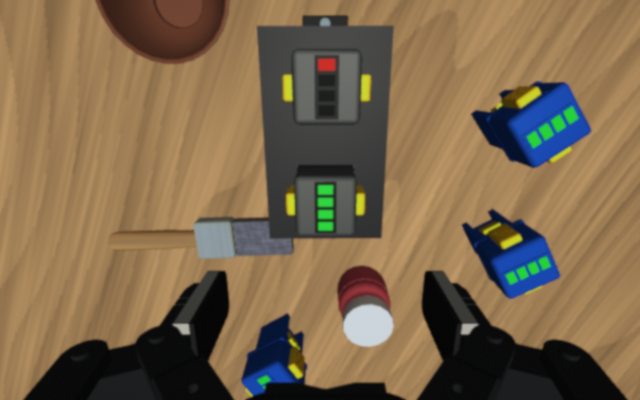

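The charged pack's top corners are about (296,177), (354,178), (355,235) and (299,236). The flat pack's are (294,51), (359,51), (357,123) and (297,123). The jar cap is at (368,325).

```bash
python3 - <<'E'
from h import *
g=lambda pts,z:np.array([atz("wrist",p,z) for p in pts])
s=env.state();M=R.from_quat(np.roll(s["eef_rot"],-1)).as_matrix();p=np.array(s["ee_pos"])
for n,pts,z in(("C",[(296,177),(354,178),(355,235),(299,236)],.102),("F",[(294,51),(359,51),(357,123),(297,123)],.102),("catchtops",[(291,204),(361,204)],.095),("jar",[(368,325)],.072)):
    P=g(pts,z);print(n,P.mean(0).round(4),np.round((P-p)@M*1e3,1).tolist(),(M.T@(P.mean(0)-p)*1e3).round(1),np.linalg.norm(P[0]-P[-1])*1e3)
E
```

```text
C [0.5339 0.0499 0.102 ] [[21.6, -21.1, 96.6], [20.9, 20.7, 96.6], [-23.9, 22.7, 96.6], [-24.7, -20.0, 96.6]] [-1.5  0.6 96.6] 46.364802943465556
F [ 0.5674 -0.0266  0.102 ] [[104.5, -20.0, 96.6], [104.5, 21.5, 96.6], [59.6, 21.7, 96.6], [59.6, -19.3, 96.6]] [82.   1.  96.6] 44.867926545296214
catchtops [0.534  0.0497 0.095 ] [[-1.3, -26.0, 103.6], [-1.3, 27.2, 103.6]] [ -1.3   0.6 103.6] 53.27639427635896
jar [0.4455 0.151  0.072 ] [[-129.8, 40.5, 126.6]] [-129.8   40.5  126.6] 0.0
```

```bash
python3 -m creep '[[[0,0,0],[-1.4,0.6,40],85],[[0,0,0],[-1.4,0.6,80],85],[[0,0,0],[-1.4,0.6,105],85],[[0,0,0],[-1.4,0.6,120],85],[[0,0,0],[-1.4,0.6,128],85],[[0,0,0],[-1.4,0.6,132],85],[[0,0,0],[-1.4,0.6,132],85],[[0,0,0],[-1.4,0.6,132],62],[[0,0,0],[-1.4,0.6,132],62],[[0,0,0],[-1.4,0.6,132],62],[[0,0,0],[-1.4,0.6,132],62]]' 40
```

```text
time_s: 8.6
ee_pos: [0.5339, 0.0503, 0.0669]
eef_rot: [-0.0, 0.838, -0.545, 0.0]
wrist_force: [0.6, 0.2, 0.4]
gripper_width: 0.727
finger_force: 0.0
```

```bash
python3 -m creep '[[[0,0,0],[0,0,0],56],[[0,0,0],[0,0,0],52],[[0,0,0],[0,0,0],46],[[0,0,0],[0,0,0],40],[[0,0,0],[0,0,0],40],[[0,0,0],[0,0,0],40],[[0,0,0],[0,0,0],40]]' 40
```

```text
time_s: 9.48
ee_pos: [0.5346, 0.0503, 0.0684]
eef_rot: [-0.001, 0.839, -0.545, 0.001]
wrist_force: [-3.1, -0.1, 10.6]
gripper_width: 0.533
finger_force: 41.1
```

```bash
python3 -m creep '[[[0,0,0],[0,0,-1],40],[[0,0,0],[0,0,-2],40],[[0,0,0],[0,0,-2],40]]'
python3 - <<'E'
from h import *
a=save("wrist","w3.png");b=save("side","s3.png")
o=cv2.hconcat([cv2.resize(a[100:400,160:480],(400,375)),cv2.resize(b[140:290,270:430],(400,375),interpolation=cv2.INTER_CUBIC)])
cv2.imwrite("pics/c3.png",cv2.cvtColor(o,cv2.COLOR_RGB2BGR))
E
```

```text
time_s: 9.85
ee_pos: [0.5337, 0.0503, 0.0685]
eef_rot: [0.0, 0.838, -0.545, -0.0]
wrist_force: [-0.1, 0.6, 0.5]
gripper_width: 0.537
finger_force: 41.3
```

View pics/c3.png

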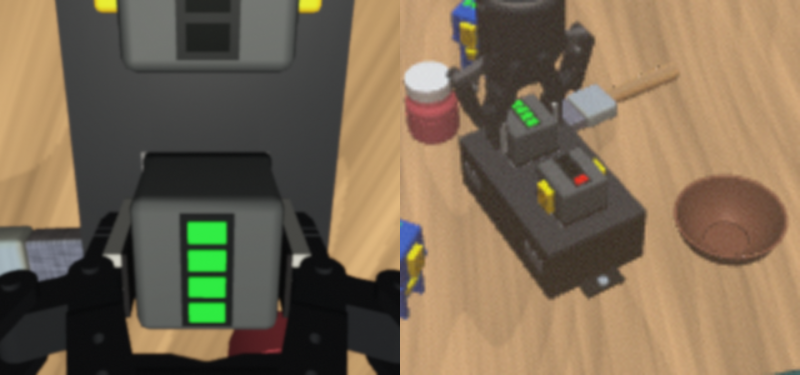

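The charged pack's head is centred between the fingers, with both catches squeezed, and the flat pack looks flush and seated. I'll lift gently first.

```bash
python3 -m creep '[[[0,0,0],[0,0,-2],40],[[0,0,0],[0,0,-4],40],[[0,0,0],[0,0,-6],40],[[0,0,0],[0,0,-8],40],[[0,0,0],[0,0,-8],40]]'
```

```text
time_s: 10.58
ee_pos: [0.5337, 0.0502, 0.0769]
eef_rot: [0.0, 0.838, -0.545, -0.0]
wrist_force: [-0.7, 0.2, -3.0]
gripper_width: 0.53
finger_force: 41.9
```

```bash
python3 -m creep '[[[0,0,0],[0,0,-6],40],[[0,0,0],[0,0,-14],40],[[0,0,0],[0,0,-24],40],[[0,0,0],[0,0,-36],40],[[0,0,0],[0,0,-50],40],[[0,0,0],[0,0,-65],40],[[0,0,0],[0,0,-80],40],[[0,0,0],[0,0,-95],40],[[0,0,0],[0,0,-108],40],[[0,0,0],[0,0,-116],40],[[0,0,0],[0,0,-120],40],[[0,0,0],[0,0,-120],40],[[0,0,0],[0,0,-120],40]]'
python3 - <<'E'
from h import *
a=save("wrist","w4.png");b=save("side","s4.png")
o=cv2.hconcat([cv2.resize(a[0:400,120:520],(400,400)),cv2.resize(b[100:290,250:440],(400,400),interpolation=cv2.INTER_CUBIC)])
cv2.imwrite("pics/c4.png",cv2.cvtColor(o,cv2.COLOR_RGB2BGR))
E
```

```text
time_s: 12.2
ee_pos: [0.5336, 0.0503, 0.1962]
eef_rot: [0.0, 0.838, -0.545, -0.0]
wrist_force: [0.6, 0.4, -3.1]
gripper_width: 0.537
finger_force: 42.2
```

View pics/c4.png

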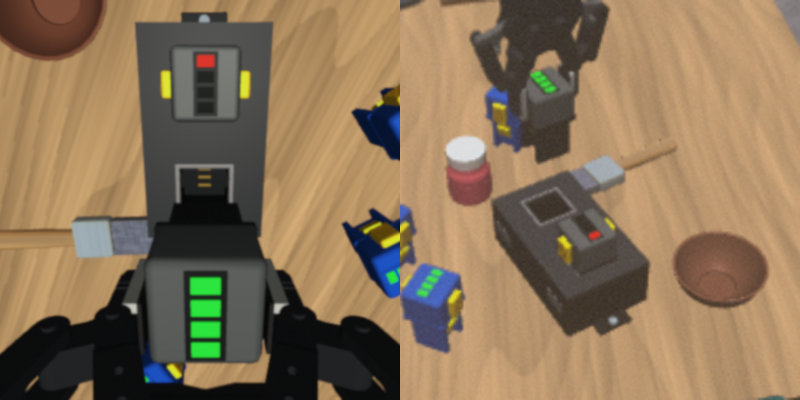

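The charged pack is held upright, clear of its open bay, with its foot at about 146 mm. The flat pack is still seated with its catches out, and everything else is where it was.

```bash
python3 -c "
from cell import env
print(env.sign_off())"
```

```text
the job is handed in; nothing more can be done
None
```

The flat pack is pressed fully home, and I handed the job in with the charged pack held upright by its squeezed catches, its foot about 8 cm above the charger's top; it took about 12 s of the 42 s allowed.

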